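# Knock a round casting out of its mould

### The job

Press the knockout lever of the mould that holds the round casting all the way down, so that its rod pushes the casting up out of the pocket. Then take the raised casting and set it down gently in the shallow dark grey tray, the same way up.

Things in the scene. Friction and masses are not known exactly. Their poses are not given: they have to be found in the camera images.
- mould: Ejector stand with the round pocket, fixed: green frame 120 x 120 mm, white mould block, flat top face 124 mm up (not the one with a square pocket). Origin: centre of underside on the bench, z up, lever to its -x. Pocket on the z axis: 53 mm wide, 32 deep. Lever fully down drives the 20 mm rod up 30 mm and the casting 27 mm, 5 mm still in the pocket. The stiff lever stays where left.
- mould_paddle (a point): Top centre of the black paddle (50 x 50 x 8 mm) on the end of that stand's lever. At rest 169 mm out from the stand's z axis, on its -x side, 114 mm above the bench, sloping 17 degrees down towards the mould. Pressed from above with 5 to 12 N it swings down to a fixed stop: 36 mm above the bench, 179 mm out, sloping 17 degrees the other way.
- rosette_center (a point): Centre (half-way up) of the round casting: brick-red hard resin, about 80 g, 50 mm diameter, 30 mm tall, straight-sided for the lower 24 mm, then a step in to a boss 32 to 38 mm wide. z: its axis, boss up. At the start sunk in the round pocket, top 2 mm below the mould's face, nothing to grip, centre 107 mm above the bench; once knocked up, 134 mm, 25 mm proud.
- tray_in (a point): Centre of the inner floor of the shallow dark grey tray, fixed to the bench: outside 200 (x) x 150 (y) x 18 mm high, walls and floor 4 mm thick, x and y along its sides. It is empty at the start.
Things that resemble listed ones, but are neither listed nor needed, are in the scene too. What is shaped like the part that bears rosette_center but yellow is not meant.

How it is judged:
By the outcome, as a careful person would: the job done as asked, in the order asked, and still so for the second after the job is handed in, with the robot touching nothing.
It also fails if it takes over 48 s, if anything falls off the work surface, if the arm or the gripper's body presses on something with over 40 N, if the wrist force passes 120 N, or if a joint passes its speed limit or range.

### The arm

A 6-joint arm with a two-finger parallel gripper is mounted at the origin on the work surface. World frame = base frame: x ahead of the robot, y to its left, z up, the work surface at z = 0. Lengths are in m, angles in rad, forces in N, time in s.
With the tool pointing down it reaches from about 0.25 to 0.8 m from the base axis. Payload 3.9 kg.
Tool frame: the origin (TCP) lies at the very end of the fingers, on their centre line; the grasp point (between the pads) lies 19 mm behind it; z points along the fingers, y is the line along which they close (so a half turn about z gives the same grasp; the last joint's range is limited). The gripper opens to 85 mm and grips with 20 to 120 N. Pads are 22 mm wide; open, the fingers measure 114 mm over their backs; the gripper's body (76 mm by 85 mm) begins 54 mm behind the grasp point. The pads swing forward as they close: fully open they stand 13 mm farther back than shut.
Start: joints at [-1.198, 0.26, -0.138, 1.173, 0, 1.571], TCP at [0.191, -0.489, 0.231] pointing down, gripper open.
Joint ranges: [-2.78, 2.78], [-0.83, 1.72], [-1.28, 1.37], [-1.9, 2.12], [-1.57, 1.48], [-3.14, 3.14]. Speed limits (rad/s): [2.57, 2.57, 3.14, 3.14, 3.14, 3.14].

### API

Orientations are given as [roll, pitch, yaw] about the fixed x, y, z axes, in that order (R = Rz(yaw) Ry(pitch) Rx(roll)).
In Python, from bench import env gives the robot as it stands. The module is installed in compiled form; this text tells all that it offers.
- The arm moves only by the tool apply_moves, never from a script. Its argument "motion" is a list that holds one entry, the list of rows, each a list of 7 numbers: the shift along the tool's x, y, z in units of 0.5 m (1.0 is 0.5 m), then the turn, a rotation vector about the tool's x, y, z in units of 90 degrees (1.0 is 90 degrees), then the opening, from 0 (shut) to 1 (fully open). In form: [[[x, y, z, ax, ay, az, claw], ...]]. A call has 1 to 12 rows; each row is the pose to reach, as a shift and turn from the pose commanded when the call began, along the tool's axes at that moment; what a row does not reach only later rows make up. A row lasts 1/10 s, in which the tool goes at most 50 mm and 8.59 degrees, less where a joint would pass 70% of its speed; a pose out of reach is approached as far as the arm can. A call with a number of a shift or a turn outside -1 to 1 is refused whole. A call with a gripper value outside its range is refused whole. The fingers move at their own pace and stop on an object; the grip force is fixed at half the most. Time passes only in rows, so rows that repeat a pose let the fingers close. It gives the time, the measured TCP pose, the force, the opening and the grip force at its end, in the units of the state.
- env.state(): the state, without advancing time (a new reading comes with each control period).
- env.capture(name): name is "side" or "top" or "wrist"; returns a dict with "img" (400x640x3 uint8, red, green, blue), "depth" (400x640 float32, m along the optical axis (not along the pixel's ray), 0 where there is no reading), "fx", "fy", "cx", "cy" (pixels), "pose" (4x4, takes a point from camera to world coordinates). Camera axes: x right, y down, z forward; pixel columns grow to the right and rows downward; lengths in m; the calibration is good to about 2 mm. The wrist camera is an equidistant fisheye: a pixel r from the principal point sees the ray r / f radians off the axis. A picture is of the moment at which its call begins.
- env.hand_in(): hands the job in; it is judged then, once.
The state is a dict: "time": time; "joint_pos": joint angles; "dq": joint speeds; "tau": joint torques, N m; "tool_pos": TCP position; "eef_rot": TCP orientation; "ft_force": force on the tool from outside, world axes, zero at the start; "ft_torque": the same for the moment, N m; "grip_width": opening from 0.0 (shut) to 1.0 (fully open); "gripper_force": force on a finger pad.
Only numpy, scipy, OpenCV 4.12 (cv2) and the standard library are available. Lean on these libraries where they do the work, as an engineer would, in place of code of your own. Each camera call takes 0.05 s, during which the arm holds its last target. There are 200 camera calls.

## Working session

There is one attempt and no reset: what is moved stays moved. The work goes in short steps, Python scripts to look and compute and a tool call to move; the robot and the scene stay as the last step left them, time stands still between calls to the robot, and variables do not carry over. Pictures are saved under pics/ and viewed, at most 10 in all, crops included, and the job is handed in when it is done.

Besides the shell and the picture viewer there is one more tool, called after "Emit:" as name([rows], argument=value, ...), one row to a line, values as JSON. apply_moves: Moves the arm, as the interface text tells. Its arguments: {"type":"object","properties":{"motion":{"type":"array"}},"required":["motion"]}

```bash
mkdir -p pics
cat > h.py <<'E'
import numpy as np, cv2
from bench import env
def snap(n,f):
    c=env.capture(n); cv2.imwrite('pics/'+f+'.png',c['img'][:,:,::-1]); np.savez('pics/'+f+'.npz',**c); return c
def P(c,u,v,d=None):
    d=c['depth'][int(v),int(u)] if d is None else d
    return (c['pose']@np.array([(u-c['cx'])/c['fx']*d,(v-c['cy'])/c['fy']*d,d,1]))[:3]
def plane(c,u,v,z):
    a=P(c,u,v,1.)-c['pose'][:3,3]; o=c['pose'][:3,3]; return o+a*(z-o[2])/a[2]
E
python3 - <<'E'
from h import *
s=env.state();print(s)
t=snap('top','t0');snap('side','s0')
print(t['pose'],t['fx'],t['cx'],t['cy'])
E
```

```text
{'time': 0.0, 'joint_pos': array([-1.19801110e+00,  2.60668656e-01, -1.39379637e-01,  1.17265704e+00,
       -2.24522440e-05,  1.57077987e+00]), 'dq': array([-0.00091211, -0.00168369, -0.00095766, -0.00183001,  0.00067565,
        0.00099814]), 'tau': array([-6.10753868e-04, -4.05676353e+01,  2.53923029e+01,  1.86963571e-02,
        6.25416305e-05, -7.11634613e-06]), 'tool_pos': array([ 0.19096095, -0.48832244,  0.23046893]), 'eef_rot': array([-3.13968364e+00,  2.24207788e-05,  3.72801729e-01]), 'ft_force': array([-0.00243865,  0.19569813,  0.23980556]), 'ft_torque': array([-0.01984159, -0.01320768,  0.0246558 ]), 'gripper_force': 0.0, 'grip_width': 1.0003673341387356}
[[-0.02591011 -0.98634007  0.16267127  0.39047724]
 [-0.99951288  0.02839289  0.01295588 -0.03777737]
 [-0.01739761 -0.16225634 -0.98659526  1.38265383]
 [ 0.          0.          0.          1.        ]] 479.3694128261055 315.73043909766886 199.98259328037415
```

View pics/t0.png

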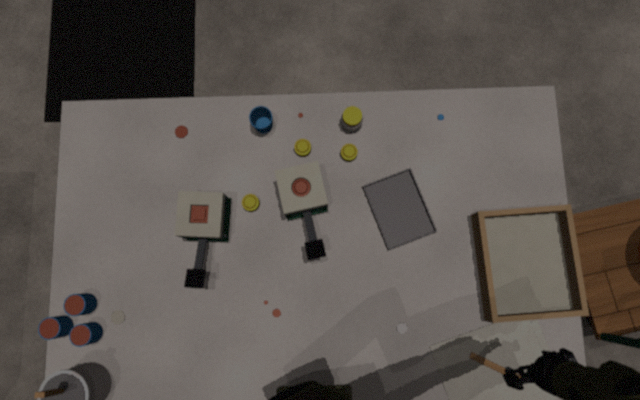

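View pics/s0.png

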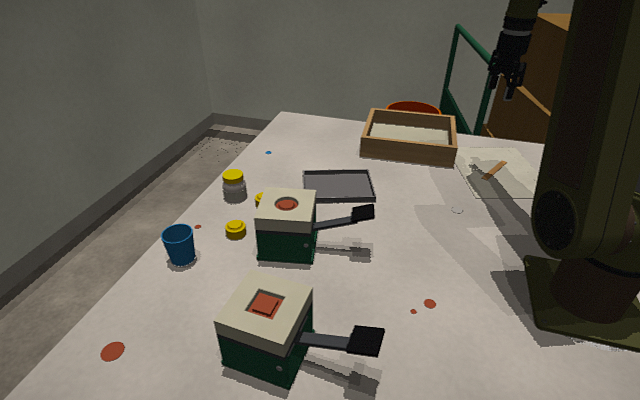

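Top view: there are two stands. One at (301,188) has a round red casting and its paddle at (315,249). The other at (199,214) has a square insert and its paddle at (196,278). The round one fits the task. The dark grey tray is at (399,209), and the wooden box at (530,262) is not meant. I'll measure these and confirm with a crop.

Run:
```python
from h import *
c=dict(np.load('pics/t0.npz'));im=c['img'];
hsv=cv2.cvtColor(im,cv2.COLOR_RGB2HSV)
def blobs(m,x0,y0,x1,y1):
    k=np.zeros(m.shape,np.uint8);k[y0:y1,x0:x1]=m[y0:y1,x0:x1]
    cs,_=cv2.findContours(k,cv2.RETR_EXTERNAL,cv2.CHAIN_APPROX_NONE); return max(cs,key=cv2.contourArea)
H,S,V=[hsv[...,i].astype(int) for i in range(3)]
red=((H<12)|(H>170))&(S>100)
r=blobs(red.astype(np.uint8),285,170,320,205);e=cv2.fitEllipse(r);print('red',e,P(c,*e[0]),plane(c,*e[0],.122))
w=blobs(((c['depth']>0)&(S<60)&(V>140)).astype(np.uint8),270,158,330,215)
# top face by height
v,u=np.mgrid[:400,:640];d=c['depth'];p=np.stack([(u-c['cx'])/c['fx']*d,(v-c['cy'])/c['fy']*d,d],-1)@c['pose'][:3,:3].T+c['pose'][:3,3]
z=p[...,2]
f=blobs(((z>.112)&(z<.135)&(V>90)).astype(np.uint8),265,150,335,220);R=cv2.minAreaRect(f);print('face',R,plane(c,*R[0],.124));
fp=np.array([plane(c,*q,.124)[:2] for q in f[:,0]],np.float32);print(cv2.minAreaRect(fp))
k=blobs(((V<45)&(z>.06)).astype(np.uint8),290,232,335,265);R=cv2.minAreaRect(k);print('pad',R,P(c,*R[0]),plane(c,*R[0],.114))
t=blobs(((S<60)&(V>50)&(V<125)).astype(np.uint8),350,155,445,260)
tp=np.array([plane(c,*q,.018)[:2] for q in t[:,0]],np.float32);R=cv2.minAreaRect(tp);print('tray',R,cv2.boxPoints(R))
cr=im[130:270,160:450];cv2.imwrite('pics/c0.png',cv2.resize(cr[:,:,::-1],None,fx=2.7,fy=2.7,interpolation=cv2.INTER_CUBIC))
```

```text
red ((300.6391296386719, 186.82350158691406), (16.746545791625977, 17.309953689575195), 70.21260833740234) [0.63536408 0.01830664 0.12123603] [0.63521577 0.01827267 0.122     ]Traceback (most recent call last):
  File "<stdin>", line 10, in <module>
  File "<stdin>", line 6, in blobs
ValueError: max() iterable argument is empty
```

Run:
```python
from h import *
c=dict(np.load('pics/t0.npz'));im=c['img'];
hsv=cv2.cvtColor(im,cv2.COLOR_RGB2HSV)
def blobs(m,x0,y0,x1,y1):
    k=np.zeros(m.shape,np.uint8);k[y0:y1,x0:x1]=m[y0:y1,x0:x1]
    cs,_=cv2.findContours(k,cv2.RETR_EXTERNAL,cv2.CHAIN_APPROX_NONE); return max(cs,key=cv2.contourArea)
H,S,V=[hsv[...,i].astype(int) for i in range(3)]
print('pix',hsv[187,285],hsv[209,399],hsv[249,315],hsv[225,309])
v,u=np.mgrid[:400,:640];d=c['depth'];p=np.stack([(u-c['cx'])/c['fx']*d,(v-c['cy'])/c['fy']*d,d],-1)@c['pose'][:3,:3].T+c['pose'][:3,3]
z=p[...,2]
f=blobs(((z>.112)&(z<.135)&(V>90)).astype(np.uint8),265,150,335,220)
fp=np.array([plane(c,*q,.124)[:2] for q in f[:,0]],np.float32);print('face',cv2.minAreaRect(fp))
k=blobs(((V<50)&(z>.06)).astype(np.uint8),290,232,335,265);R=cv2.minAreaRect(k);print('pad',R,P(c,*R[0]),plane(c,*R[0],.114))
t=blobs(((z<.03)&(V<hsv[209,399][2]+25)).astype(np.uint8),350,155,445,260)
tp=np.array([plane(c,*q,.018)[:2] for q in t[:,0]],np.float32);R=cv2.minAreaRect(tp);print('tray',R,cv2.boxPoints(R))
cr=im[130:270,160:450];cv2.imwrite('pics/c0.png',cv2.resize(cr[:,:,::-1],None,fx=2.7,fy=2.7,interpolation=cv2.INTER_CUBIC))
```

```text
pix [ 18  36 120] [10  9 81] [160  64  12] [160  18  42]
face ((0.6361944675445557, 0.018746934831142426), (0.12155130505561829, 0.11988697946071625), 11.284926414489746)
pad ((313.5000305175781, 244.50001525878906), (26.671794891357422, 18.43491554260254), 78.69007110595703) [ 0.48051457 -0.01217625  0.11597208] [ 0.48065475 -0.01213639  0.114     ]
tray ((0.5841746926307678, -0.2564513385295868), (0.20424503087997437, 0.1576061248779297), 19.53150749206543) [[ 0.4615827  -0.21632491]
 [ 0.51427436 -0.36486202]
 [ 0.7067667  -0.29657775]
 [ 0.654075   -0.14804065]]
```

View pics/c0.png

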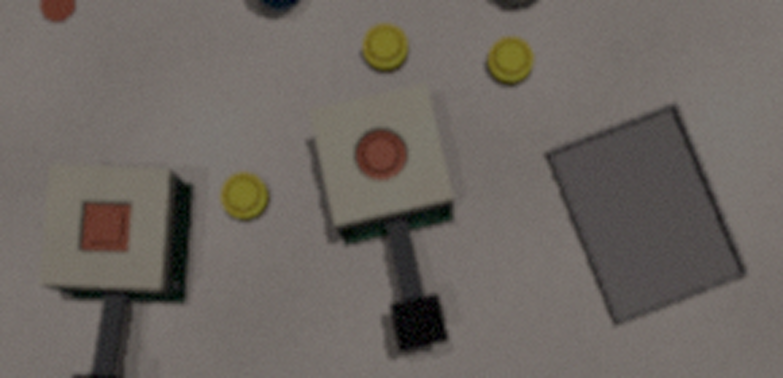

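The crop confirms it: the round red disc sits in the mould at crop (381,153) and its paddle at (417,322). The square insert at (105,226) and the yellow discs aren't meant, and the grey tray is at (645,215). Stand is at (0.635, 0.0185) with yaw 11.3°, and tray at (0.584, -0.256) with yaw 19.5°. Next I'll move above the paddle with the fingers shut.

Emit:
apply_moves([
  [[0.863, -0.68, 0, 0, 0, 0, 0], [0.863, -0.68, 0, 0, 0, 0, 0], [0.863, -0.68, 0, 0, 0, 0, 0], [0.863, -0.68, 0, 0, 0, 0, 0], [0.863, -0.68, 0, 0, 0, 0, 0], [0.863, -0.68, 0, 0, 0, 0, 0], [0.863, -0.68, 0, 0, 0, 0, 0], [0.863, -0.68, 0, 0, 0, 0, 0], [0.863, -0.68, 0, 0, 0, 0, 0], [0.863, -0.68, 0, 0, 0, 0, 0], [0.863, -0.68, 0, 0, 0, 0, 0], [0.863, -0.68, 0, 0, 0, 0, 0]],
])

```text
time: 1.3
tool_pos: [0.472, -0.0104, 0.2309]
eef_rot: [-3.14, -0.002, 0.381]
ft_force: [-0.2, -0.0, 0.0]
grip_width: 0.002
gripper_force: 0.0
```

Run:
```python
from h import *
c=snap('wrist','w1');s=env.state();print(s['tool_pos'],s['eef_rot'],s['joint_pos'].round(3),c['fx'],c['cx'],c['cy'],c['pose'].round(3))
```

```text
[ 0.47010286 -0.01274322  0.23071959] [-3.14132831e+00  6.25008796e-04  3.78344645e-01] [-0.027  0.167 -0.262  1.142 -0.     2.736] 309.70691628693146 318.9830202822809 200.8149477309717 [[ 0.372 -0.896 -0.241  0.534]
 [-0.928 -0.36  -0.096  0.014]
 [-0.001  0.26  -0.966  0.375]
 [ 0.     0.     0.     1.   ]]
```

View pics/w1.png

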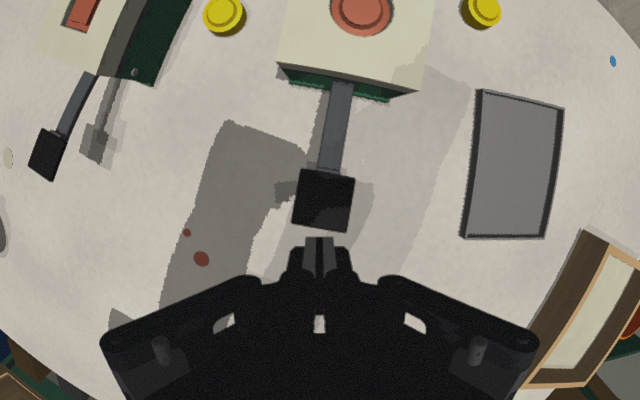

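Wrist view: the paddle is centred at about (323,200) just ahead of the shut fingers at (319,240). The lever leads to the round-pocket stand with the red disc at (362,5). I'll cast fisheye rays for the paddle and the casting.

```bash
cat >> h.py <<'E'
def fish(c,u,v,z):
    x=np.array([u-c['cx'],v-c['cy']]);r=np.hypot(*x);t=r/c['fx'];a=c['pose'][:3,:3]@np.r_[x/r*np.sin(t),np.cos(t)];o=c['pose'][:3,3]
    return o+a*(z-o[2])/a[2]
E
python3 - <<'E'
from h import *
c=dict(np.load('pics/w1.npz'))
m=(c['img'].max(2)<45).astype(np.uint8);m[232:]=0;m[:168]=0;m[:,:288]=0;m[:,358:]=0
cs,_=cv2.findContours(m,0,1);k=max(cs,key=cv2.contourArea);R=cv2.minAreaRect(k);print(R,fish(c,*R[0],.114))
for q in [(307,170),(355,178),(346,233),(291,223)]: print(q,fish(c,*q,.114))
print('edge corners',[fish(c,*q,.124)[:2].round(4) for q in [(277,62),(417,92)]])
E
```

```text
((322.9347229003906, 199.67837524414062), (55.42363357543945, 56.137245178222656), 9.7824068069458) [ 0.47148725 -0.01473732  0.114     ]
(307, 170) [0.49068769 0.0076801  0.114     ]
(355, 178) [ 0.49965488 -0.03310652  0.114     ]
(346, 233) [ 0.45042252 -0.04575424  0.114     ]
(291, 223) [0.44090363 0.00362522 0.114     ]
edge corners [array([0.5661, 0.0632]), array([ 0.5878, -0.0512])]
```

Emit:
apply_moves([
  [[0, 0, 0.1, 0, 0, 0, 0], [0, 0, 0.19, 0, 0, 0, 0], [0, 0, 0.21, 0, 0, 0, 0], [0, 0, 0.23, 0, 0, 0, 0], [-0.002, 0, 0.25, 0, 0, 0, 0], [-0.005, 0, 0.27, 0, 0, 0, 0], [-0.008, 0, 0.29, 0, 0, 0, 0], [-0.01, 0, 0.31, 0, 0, 0, 0], [-0.011, 0, 0.33, 0, 0, 0, 0], [-0.012, 0, 0.35, 0, 0, 0, 0], [-0.013, 0, 0.365, 0, 0, 0, 0], [-0.013, 0, 0.375, 0, 0, 0, 0]],
])

```text
time: 2.55
tool_pos: [0.4628, -0.0179, 0.0453]
eef_rot: [-3.141, 0.0, 0.372]
ft_force: [-5.3, 1.2, 7.1]
grip_width: -0.002
gripper_force: 4.0
```

Emit:
apply_moves([
  [[0, 0, 0.01, 0, 0, 0, 0], [0, 0, 0.018, 0, 0, 0, 0], [0, 0, 0.022, 0, 0, 0, 0], [0, 0, 0.022, 0, 0, 0, 0]],
])

```text
time: 2.95
tool_pos: [0.4637, -0.0178, 0.0385]
eef_rot: [3.141, -0.003, 0.372]
ft_force: [-14.3, 1.7, 43.2]
grip_width: -0.0
gripper_force: 22.5
```

Emit:
apply_moves([
  [[0, 0, -0.1, 0, 0, 0, 0], [0, 0, -0.2, 0, 0, 0, 0], [0, 0, -0.3, 0, 0, 0, 0], [0, 0, -0.4, 0, 0, 0, 1], [0.1, 0.02, -0.4, 0, 0, 0, 1], [0.2, 0.04, -0.4, 0, 0, 0, 1], [0.29, 0.05, -0.4, 0, 0, 0, 1], [0.347, 0.06, -0.4, 0, 0, 0, 1], [0.347, 0.06, -0.4, 0, 0, 0, 1], [0.347, 0.06, -0.4, 0, 0, 0, 1]],
])

```text
time: 3.95
tool_pos: [0.6363, 0.0172, 0.2338]
eef_rot: [3.141, -0.001, 0.372]
ft_force: [0.7, 0.8, -0.3]
grip_width: 1.002
gripper_force: 0.0
```

Run:
```python
from h import *
w=snap('wrist','w2');s=snap('side','s2');st=env.state();print(st['tool_pos'],st['eef_rot'],st['ft_force'],st['grip_width'])
a=w['img'][:,80:560];b=cv2.resize(s['img'][150:300,200:420],None,fx=2.18,fy=2.18)
cv2.imwrite('pics/m2.png',np.hstack([cv2.resize(a[:, :],(400,333)),cv2.resize(b,(400,333))])[:,:,::-1])
```

```text
[0.63495263 0.01708153 0.23395838] [ 3.14131477e+00 -4.77213701e-04  3.71941664e-01] [-0.41881087  0.13439101 -0.52090022] 0.9980428322292801
```

View pics/m2.png

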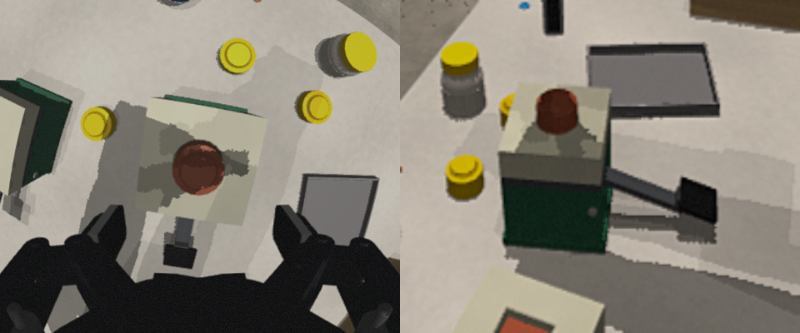

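The casting stands proud at (198,166) left and (557,112) right, and the lever is down at (698,200) right. I'll measure the casting's centre and height.

Run:
```python
from h import *
c=dict(np.load('pics/w2.npz'));h=cv2.cvtColor(c['img'],cv2.COLOR_RGB2HSV);m=(((h[...,0]<12)|(h[...,0]>170))&(h[...,1]>90)).astype(np.uint8)
m[:150]=0;m[260:]=0;m[:,:250]=0;m[:,390:]=0
k=max(cv2.findContours(m,0,1)[0],key=cv2.contourArea);e=cv2.fitEllipse(k);print(e)
for z in(.143,.149):
  q=np.array([fish(c,*p[0],z)[:2] for p in k],np.float32);print(z,cv2.minEnclosingCircle(q),fish(c,*e[0],z))
print('depth',c['depth'][195:204,314:322].mean())
d=c['depth'][199,318];x=np.array([318-c['cx'],199-c['cy']]);r=np.hypot(*x);t=r/c['fx'];a=np.r_[x/r*np.sin(t),np.cos(t)];print(c['pose'][:3,:3]@(a/a[2]*d)+c['pose'][:3,3])
```

```text
((317.73284912109375, 201.71681213378906), (61.03515625, 64.27776336669922), 177.9847412109375)
0.143 ((0.6383324861526489, 0.01877974160015583), 0.02670016884803772) [0.63897534 0.01866836 0.143     ]
0.149 ((0.639882504940033, 0.0193579513579607), 0.02601989358663559) [0.64050892 0.0192495  0.149     ]
depth 0.23528999
[0.64260682 0.01984949 0.14908326]
```

Emit:
apply_moves([
  [[0.004, -0.002, 0.08, 0, 0, 0, 1], [0.004, -0.002, 0.15, 0, 0, 0, 1], [0.004, -0.002, 0.2, 0, 0, 0, 1], [0.004, -0.002, 0.22, 0, 0, 0, 1], [0.004, -0.002, 0.222, 0, 0, 0, 1], [0.004, -0.002, 0.222, 0, 0, 0, 0.7], [0.004, -0.002, 0.222, 0, 0, 0, 0.5], [0.004, -0.002, 0.222, 0, 0, 0, 0.3], [0.004, -0.002, 0.222, 0, 0, 0, 0], [0.004, -0.002, 0.222, 0, 0, 0, 0], [0.004, -0.002, 0.222, 0, 0, 0, 0]],
])

```text
time: 5.15
tool_pos: [0.6385, 0.0193, 0.1242]
eef_rot: [3.14, -0.003, 0.373]
ft_force: [-1.4, -0.3, 5.5]
grip_width: 0.559
gripper_force: 61.1
```

Emit:
apply_moves([
  [[0, 0, -0.01, 0, 0, 0, 0], [0, 0, -0.03, 0, 0, 0, 0], [0, 0, -0.06, 0, 0, 0, 0], [0, 0, -0.12, 0, 0, 0, 0], [0, 0, -0.2, 0, 0, 0, 0], [0, 0, -0.2, 0, 0, 0, 0], [0, 0, -0.2, 0, 0, 0, 0]],
])

```text
time: 5.85
tool_pos: [0.6382, 0.0195, 0.2236]
eef_rot: [3.14, -0.003, 0.373]
ft_force: [0.1, 0.3, -1.8]
grip_width: 0.56
gripper_force: 61.9
```

Run:
```python
from h import *
w=snap('wrist','w3');s=snap('side','s3');st=env.state();print(st['tool_pos'],st['eef_rot'],st['ft_force'],st['grip_width'],st['gripper_force'])
cv2.imwrite('pics/m3.png',np.hstack([cv2.resize(w['img'][100:350,170:470],(400,333)),cv2.resize(s['img'][80:280,180:420],(400,333))])[:,:,::-1])
```

```text
[0.63651822 0.01942313 0.22094681] [-3.14095528e+00  1.61073412e-03  3.72823028e-01] [-0.32554627 -0.10046103 -1.13375629] 0.5588620876347061 61.92466681051883
```

View pics/m3.png

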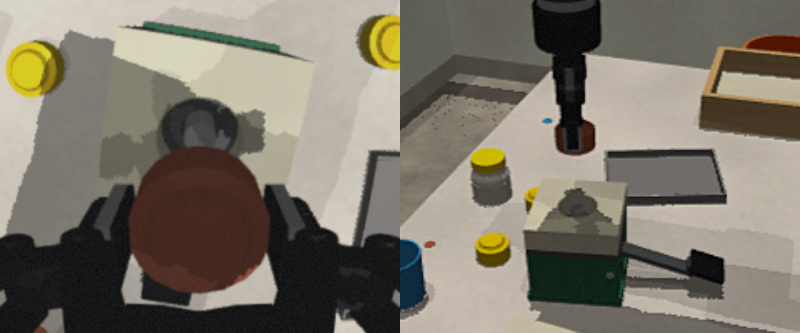

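The casting is held level between the pads at (200,220) left and (574,135) right, and the pocket is empty. Moving over the tray.

Emit:
apply_moves([
  [[-0.03, 0.047, 0, 0, 0, 0, 0], [-0.08, 0.127, 0, 0, 0, 0, 0], [-0.13, 0.206, 0, 0, 0, 0, 0], [-0.18, 0.285, 0, 0, 0, 0, 0], [-0.23, 0.364, 0.02, 0, 0, 0, 0], [-0.27, 0.428, 0.06, 0, 0, 0, 0], [-0.29, 0.459, 0.12, 0, 0, 0, 0], [-0.3, 0.475, 0.18, 0, 0, 0, 0], [-0.3, 0.475, 0.24, 0, 0, 0, 0], [-0.3, 0.475, 0.28, 0, 0, 0, 0], [-0.3, 0.475, 0.3, 0, 0, 0, 0], [-0.3, 0.475, 0.3, 0, 0, 0, 0]],
])

```text
time: 7.15
tool_pos: [0.5819, -0.2554, 0.0691]
eef_rot: [-3.138, 0.004, 0.373]
ft_force: [-0.4, 0.6, -1.3]
grip_width: 0.561
gripper_force: 62.0
```

Run:
```python
from h import *
w=snap('wrist','w4');s=snap('side','s4');st=env.state();print(st['tool_pos'],st['eef_rot'],st['ft_force'],st['grip_width'],st['gripper_force'])
cv2.imwrite('pics/m4.png',np.hstack([cv2.resize(w['img'],(500,333)),cv2.resize(s['img'][100:240,270:430],(300,333))])[:,:,::-1])
```

```text
[ 0.58418188 -0.25628842  0.0720151 ] [-3.14153678e+00 -1.21809787e-05  3.73038424e-01] [ 1.07594625 -0.15381481 -0.70436585] 0.5620659332935323 62.00596128765028
```

View pics/m4.png

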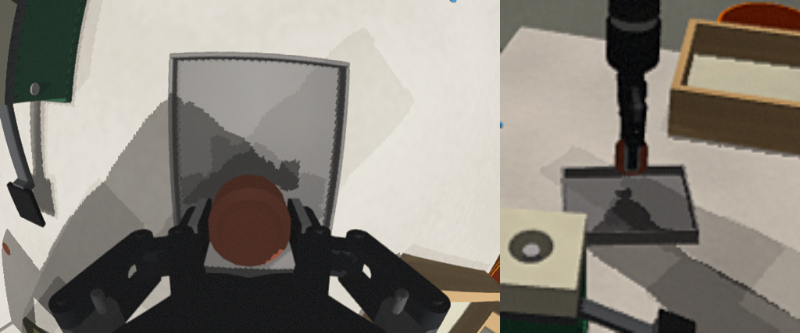

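The casting at (250,220) left is centred between the tray's side walls. Lowering it slowly.

Emit:
apply_moves([
  [[0, 0, 0.04, 0, 0, 0, 0], [0, 0, 0.07, 0, 0, 0, 0], [0, 0, 0.09, 0, 0, 0, 0], [0, 0, 0.1, 0, 0, 0, 0], [0, 0, 0.108, 0, 0, 0, 0], [0, 0, 0.112, 0, 0, 0, 0], [0, 0, 0.114, 0, 0, 0, 0], [0, 0, 0.114, 0, 0, 0, 0], [0, 0, 0.114, 0, 0, 0, 0]],
])

```text
time: 8.15
tool_pos: [0.5843, -0.2565, 0.0152]
eef_rot: [3.141, -0.0, 0.373]
ft_force: [0.2, -0.3, -0.9]
grip_width: 0.559
gripper_force: 62.0
```

Emit:
apply_moves([
  [[0, 0, 0.003, 0, 0, 0, 0], [0, 0, 0.006, 0, 0, 0, 0], [0, 0, 0.009, 0, 0, 0, 0], [0, 0, 0.011, 0, 0, 0, 0], [0, 0, 0.011, 0, 0, 0, 0], [0, 0, 0.011, 0, 0, 0, 0]],
])

```text
time: 8.75
tool_pos: [0.5839, -0.2564, 0.0094]
eef_rot: [-3.141, 0.0, 0.373]
ft_force: [-0.5, 0.2, 0.7]
grip_width: 0.559
gripper_force: 62.2
```

Emit:
apply_moves([
  [[0, 0, 0.001, 0, 0, 0, 0], [0, 0, 0.002, 0, 0, 0, 0], [0, 0, 0.003, 0, 0, 0, 0], [0, 0, 0.003, 0, 0, 0, 0], [0, 0, 0.003, 0, 0, 0, 0]],
])

```text
time: 9.25
tool_pos: [0.5839, -0.2564, 0.0093]
eef_rot: [3.141, -0.0, 0.373]
ft_force: [-3.6, 1.7, 9.3]
grip_width: 0.564
gripper_force: 63.1
```

The casting is touching the floor (9 N). Backing off slightly, releasing and retreating.

Emit:
apply_moves([
  [[0, 0, -0.002, 0, 0, 0, 0], [0, 0, -0.002, 0, 0, 0, 0.58], [0, 0, -0.002, 0, 0, 0, 0.62], [0, 0, -0.002, 0, 0, 0, 0.7], [0, 0, -0.002, 0, 0, 0, 0.8], [0, 0, -0.002, 0, 0, 0, 0.8], [0, 0, -0.02, 0, 0, 0, 0.8], [0, 0, -0.06, 0, 0, 0, 0.8], [0, 0, -0.14, 0, 0, 0, 0.8], [0, 0, -0.22, 0, 0, 0, 0.8], [0, 0, -0.3, 0, 0, 0, 0.8], [0, 0, -0.3, 0, 0, 0, 0.8]],
])

```text
time: 10.45
tool_pos: [0.588, -0.2582, 0.1655]
eef_rot: [3.132, -0.009, 0.373]
ft_force: [0.4, -1.1, -0.3]
grip_width: 0.799
gripper_force: 0.0
```

Run:
```python
from h import *
w=snap('wrist','w5');s=snap('side','s5');st=env.state();print(st['time'],st['tool_pos'],st['ft_force'],st['grip_width'],st['gripper_force'])
cv2.imwrite('pics/m5.png',np.hstack([cv2.resize(w['img'],(500,333)),cv2.resize(s['img'][130:270,240:400],(300,333))])[:,:,::-1])
```

```text
10.55 [ 0.58499584 -0.25686531  0.15990688] [-0.67466093 -0.40785552  0.45427721] 0.8013040651388953 0.0
```

View pics/m5.png

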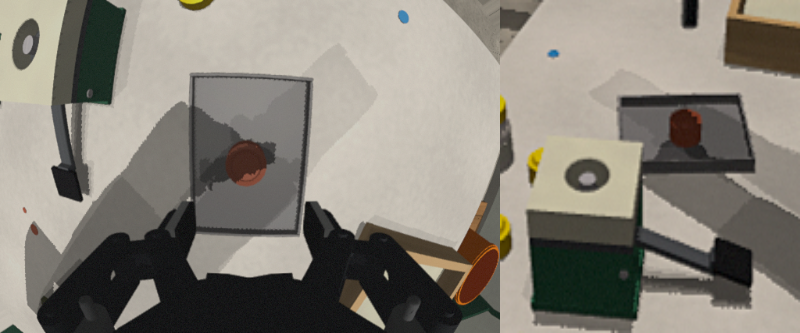

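The casting stands upright, boss up, in the middle of the tray at (246,163) left and (686,128) right. The lever is still down and the gripper is clear of everything.

```bash
python3 -c "
from bench import env
print(env.hand_in())"
```

```text
the job is handed in; nothing more can be done
None
```

I pressed the round mould's lever down to its stop, set the raised casting boss up in the middle of the dark grey tray, and handed the job in at about 10.6 s of the 48 s allowed; the hand-in call returned no verdict.

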